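Saddle the third tube in the soldering jig and hold the tweezers at the mark

TASK

On the jeweller's bench, take the longer of the two loose metal tubes from its wooden stand and lay it in the saddle on top of the two tubes lying in the soldering jig, in line with them and centred between the jig's two posts, and let go of it. Then squeeze the jig's sprung tweezers from above by their ribbed grips until each tip stands squarely over the engraved line on its post, not pinching the tube, and hold the gap steady there for at least two seconds. Finish while still holding the tweezers at the lines (do not let go), and leave everything else on the bench where it is.

Things in the scene. Friction and masses are not known exactly. Their poses are not given: they have to be found in the camera images.
- jig: Soldering jig fixed to the bench: dark steel plate, 8 mm thick, spanning jig x -50..50, y -45..200 mm, with cradle, two posts and tweezers. Origin: on the bench surface below the saddle centre; z up; x along the tubes in the cradle; y towards the tweezers' mount. Cradle walls at y = +-34 mm, up to z = 26 mm. Yaw within 0.35 rad.
- saddle (a point): Where the middle of the long tube's axis comes to rest: in the jig's frame x = 0, y = 0, z = 48.7 mm, over the gap between the two lower tubes.
- base_tube_1: Lower steel tube in the cradle, diameter 30 mm, length 50 mm, lying along the jig's x. Origin on its axis at mid-length, x axis = tube axis. Axis at z = 23 mm, jig y = -15 mm; its crest at z = 38 mm, so fingers that straddle the upper tube must stay above 38 mm.
- base_tube_2: The other lower tube, the same size, at jig y = +15 mm.
- long_tube: The tube to place: steel, dark bore ends, outer diameter 30 mm, length 50 mm, 60 to 130 g. Origin on its axis at mid-length, x axis = tube axis. Starts level on either of two wooden stands (24 x 24 mm footprint, narrower than the tube, two small lips), axis 37 mm above the bench, yaw within 0.5 rad of world x.
- short_tube: Bystander of the same diameter (30 mm) but only 28 mm long, lying on the other stand; origin on its axis at mid-length. Leave it.
- jaw_near: Steel tweezer arm on the jig's -x side. Origin on its upright hinge, jig (-8, 170, 49) mm, in a mount block (y 159..193 mm, top z = 67 mm); runs towards -y to its tip over the post. Turns up to 0.19 rad from its open rest, sprung open: 3.5 N at its grip to start moving, about 5 N at the marked gap.
- jaw_far: Tweezer arm on the jig's +x side, the mirror image: hinge at jig (8, 170, 49) mm, the same spring.
- tip_near (a point): Middle of the near arm's tip (4 mm thick across x, 8 mm high), at z = 49 mm. Open: jig x = -43 mm, y = 0. At the mark: x = -31 mm.
- tip_far (a point): Middle of the far arm's tip. Open: jig x = +43 mm, y = 0. At the mark: x = +31 mm (tip gap, middle to middle: 86 mm open, 62 mm at the marks, 4 mm clear of each end of a centred tube).
- mark_near (a point): Point straight above the black engraved line of the -x post, at tip height: jig (-31, 0, 49) mm. The post is brass, jig x -52..-28, y -16..10 mm, top at z = 40 mm; the line is 3 mm wide and runs along y.
- mark_far (a point): Point straight above the engraved line of the +x post, at tip height: jig (31, 0, 49) mm. This post spans jig x 28..52, y -16..10 mm, top at z = 40 mm.
- grip_near (a point): Outer face of the near arm's ribbed grip, where a finger presses along the jig's +x: open at jig (-28.6, 77.5, 49) mm; grip is 45 mm long along y, 20 mm high (z 39..59 mm).
- grip_far (a point): Outer face of the far arm's ribbed grip: open at jig (28.6, 77.5, 49) mm. Outside width over both grips: 57 mm open, about 44 mm at the marks; the tips move 1.84 mm for each mm the grips move.
- ingot: Bystander: rounded metal block 75 x 50 x 32 mm between jig and robot; origin under its centre.
- graver: Bystander: hand tool with black handle, 150 mm long, lying beyond the jig.
- ring_mandrel: Bystander: upright brass mandrel 85 mm tall, 36 mm foot, beyond the jig.
- bench_brush: Bystander: brush lying on the right, near the robot.
- flux_jar: Bystander: amber jar 52 mm wide, 60 mm tall, on the left.

How it is judged:
By the outcome, as a careful person would: the job done as asked, in the order asked, and still so for the second after the job is handed in, while the arm keeps its last pose, push and grip.
It also fails if it takes over 54 s, if anything falls off the work surface, if the arm or the gripper's body presses on something with over 40 N, if the wrist force passes 120 N, or if a joint passes its speed limit or range.

ROBOT

A 6-joint arm with a two-finger parallel gripper is mounted at the origin on the work surface. World frame = base frame: x ahead of the robot, y to its left, z up, the work surface at z = 0. Lengths are in mm, angles in rad, forces in N, time in s.
With the tool pointing down it reaches from about 350 to 975 mm from the base axis. Payload 7.1 kg.
Tool frame: the origin (TCP) lies midway between the tips of the shut fingers; the grasp point (between the pads) lies ctrl.grip_point_offset behind it (ctrl.grip_point_offset is the distance from the TCP to the grasp point, in mm); z points along the fingers, y is the line along which they close (so a half turn about z gives the same grasp; the last joint's range is limited). The gripper opens to 88 mm and grips with 3 to 60 N. Pads are 20 mm wide; open, the fingers measure 115 mm over their backs; the gripper's body (75 mm by 178 mm) begins 61 mm behind the grasp point.
Start: joints at [-1.225, 0.423, 1.63, -0, 1.089, -0.019], TCP at [222.993, -583.848, 222.675] pointing down, gripper open.
Joint ranges: [-3, 3], [-0.9, 2.11], [0.09, 2.58], [-1.31, 4.45], [0.11, 2.69], [-2.54, 2.54]. Speed limits (rad/s): [2.39, 2.39, 3.01, 3.14, 3.14, 3.14].

INTERFACE

Orientations are given as a rotation vector (axis times angle).
In Python, from workcell import ctrl, get_image, close_job, finder gives the robot as it stands.
- The arm moves only by the tool servo_tool, never from a script. Its argument "deltas" is a list of rows, each a list of 2 entries, a list of its own where there are three numbers: the shift along the tool's x, y, z in mm, then the turn, a rotation vector about the tool's x, y, z in rad. A call has 1 to 5 rows; each row is the pose to reach, as a shift and turn from the pose commanded when the call began, along the tool's axes at that moment; what a row does not reach only later rows make up. A row lasts 1/12 s, in which the tool goes at most 41.7 mm and 7.16 degrees, less where a joint would pass 70% of its speed; a pose out of reach is approached as far as the arm can. A call with a gripper value outside its range is refused whole. "grip" is the closure, from -1 (fully open) to 1 (shut), so that 0 is half open, set as the call begins (left out, the last holds). The fingers move at their own pace and stop on an object; the grip force is fixed at half the most. Time passes only in rows, so rows that repeat a pose let the fingers close. It gives the time, the measured TCP pose, the force, the opening and the grip force at its end, in the units of the state.
- ctrl.get_obs(): the state, without advancing time (a new reading comes with each control period).
- get_image(name): name is "scene" or "top"; returns a dict with "frame" (420x560x3 uint8, blue, green, red), "depth" (420x560 float32, mm along the optical axis (not along the pixel's ray), 0 where there is no reading), "K" (3x3 intrinsics, pixels), "pose" (4x4, takes a point from camera to world coordinates). Camera axes: x right, y down, z forward; pixel columns grow to the right and rows downward; lengths in mm; the calibration is good to about 2 mm. A picture is of the moment at which its call begins.
- close_job(): hands the job in; it is judged then, once.
Trained networks look in a picture, given as the dict that the camera call returned (one of the last four; its "shot" number tells which), for a name from the list of things; names that differ only in an ending like _2 or _b are one class to them, and where a whole thing is asked for, a point or a joint stands for the part that bears it (a point fixed in the world has none). Each returns a list of dicts, best first, with "score" (0 to 1); they miss things now and then, are a little off and sometimes report something else, mostly with a low value. They report only what shows in the picture. A call takes as long as a camera call.
- finder.search_frame(query, picture): "rect" ([centre column, centre row, width, height] as shares, 0 to 1, of the picture: columns of its width, rows of its height, round what is visible of it).
- finder.silhouettes(query, picture): "mask" (420x560 bool, what is visible of it) and "rect" ([centre column, centre row, width, height] as shares, 0 to 1, of the picture: columns of its width, rows of its height, round what is visible of it).
The state is a dict: "t": time; "qpos": joint angles; "qvel": joint speeds; "joint_torque": joint torques, N m; "ee_pos": TCP position; "orientation": TCP orientation; "ft_force": force on the tool from outside, world axes, zero at the start; "moment": the same for the moment, N m; "width": finger opening in mm; "grasp_force": force on a finger pad.
Only numpy, scipy, OpenCV 4.12 (cv2) and the standard library are available. Lean on these libraries where they do the work, as an engineer would, in place of code of your own. Each camera call takes 0.05 s, during which the arm holds its last target. There are 200 camera calls.

## Working session

There is one attempt and no reset: what is moved stays moved. The work goes in short steps, Python scripts to look and compute and a tool call to move; the robot and the scene stay as the last step left them, time stands still between calls to the robot, and variables do not carry over. Pictures are saved under pics/ and viewed, at most 10 in all, crops included, and the job is handed in when it is done.

Besides the shell and the picture viewer there is one more tool, called as name(argument=value, ...), one argument or row to a line, values as JSON. servo_tool: Moves the arm, as the interface text tells. Its arguments: {"type":"object","properties":{"deltas":{"type":"array","items":{"type":"array"}},"grip":{"type":"number"}},"required":["deltas"]}

```bash
ls; mkdir -p pics; cat > h.py <<'E'
import numpy as np, cv2
from scipy.spatial.transform import Rotation as R
from workcell import ctrl,get_image,close_job,finder
def cloud(p):
    d=p["depth"];v,u=np.indices(d.shape);K=p["K"]
    c=np.stack([(u-K[0,2])/K[0,0]*d,(v-K[1,2])/K[1,1]*d,d],-1)
    w=c@p["pose"][:3,:3].T+p["pose"][:3,3]
    w[d<=0]=np.nan
    return w
E
python3 - <<'E'
from h import *
o=ctrl.get_obs();print({k:np.round(v,3) for k,v in o.items()},ctrl.grip_point_offset)
for n in("scene","top"):
    p=get_image(n);cv2.imwrite(f"pics/{n}0.png",p["frame"]);w=cloud(p)
    np.savez(f"{n}0.npz",w=w,f=p["frame"],K=p["K"],pose=p["pose"])
    print(n,p["pose"].round(3).tolist(),p["K"].tolist())
    for q in("long_tube","short_tube","base_tube_1","jaw_near","jaw_far","jig","tip_near","mark_near"):
        try:
            for s in finder.silhouettes(q,p)[:3]:
                m=s["mask"]; 
                print(q,round(s["score"],2),(np.array(s["rect"])*[560,420,560,420]).round(),m.sum(),np.nanmedian(w[m],0).round(1),np.nanpercentile(w[m],98,axis=0).round(1),np.nanpercentile(w[m],2,axis=0).round(1))
        except Exception as e: print(q,e)
E
```

```text
pics
{'t': np.float64(0.0), 'qpos': array([-1.225,  0.424,  1.631,  0.   ,  1.089, -0.019]), 'qvel': array([ 0.001, -0.001,  0.001,  0.   ,  0.001,  0.001]), 'joint_torque': array([ 1.0000e-03, -5.4463e+01, -2.7366e+01,  6.4000e-02,  2.3000e-02,
       -0.0000e+00]), 'ee_pos': array([ 222.803, -583.323,  221.896]), 'orientation': array([-3.088, -0.57 ,  0.   ]), 'ft_force': array([ 0.42 ,  0.627, -0.631]), 'moment': array([-0.018,  0.013, -0.024]), 'grasp_force': np.float64(0.0), 'width': np.float64(87.85)} 18.700000000000003
scene [[0.466, 0.483, -0.741, 1423.162], [0.884, -0.275, 0.377, -438.44], [-0.022, -0.831, -0.555, 710.176], [0.0, 0.0, 0.0, 1.0]] [[444.3478564648835, 0.0, 278.4477919403864], [0.0, 444.3478564648835, 209.90994441606205], [0.0, 0.0, 1.0]]
long_tube 0.67 [164. 261.  20.  23.] 252 [ 597.8 -315.    48.5] [ 609.6 -295.7   55.1] [ 564.8 -332.3   28.7]
short_tube 0.73 [171. 229.  14.  17.] 168 [ 470.  -264.    44.9] [ 476.6 -237.3   55.3] [ 388.4 -278.4    1.6]
short_tube 0.42 [286. 206.  12.  11.] 68 [514.   40.7  38.2] [534.8  51.4  41.7] [495.3  33.5  30.7]
base_t
[... 1325 characters left out ...]
  32.7  26.5]
base_tube_1 0.66 [268. 228.   7.  23.] 223 [516.9  15.3  35.7] [541.5  30.6  41.1] [493.4   2.1  27.1]
jaw_far 0.53 [218. 223.  39.  14.] 64 [536.9 124.4  57.1] [542.4 191.6  62.6] [518.2  95.4  12.7]
jig 0.62 [225. 241.  53.   8.] 27 [494.  167.4  56.1] [501.3 180.4  58.4] [481.8 106.    6.9]
jig 0.61 [228. 229.  92.  45.] 3165 [509.7 123.7   9.3] [562.7 222.1  62.7] [462.8  -8.3   4.6]
jig 0.43 [216. 136.  10.  17.] 170 [756.9 155.5  20.3] [772.4 173.3  86.6] [746.5 143.5   2.2]
tip_near 0.45 [219. 239.  43.   5.] 77 [487.5 130.1  57.9] [496.5 182.6  61.8] [484.8  84.4  53.5]
mark_near 0.61 [231. 231.  99.  40.] 3104 [509.4 123.2   9.3] [563.2 219.2  62.6] [462.8  -8.2   4.6]
```

```bash
cat > fit.py <<'E'
from h import *
def tube(P,L,ztop):
    # P upper points of cylinder; PCA axis by minAreaRect + percentiles
    xy=P[:,:2].astype(np.float32); return cv2.minAreaRect(xy)
if __name__=="__main__":
    for n in("scene","top"):
        z=np.load(n+"0.npz");w=z["w"].reshape(-1,3);w=w[~np.isnan(w[:,0])]
        m=(abs(w[:,0]-583)<50)&(abs(w[:,1]+315)<45)&(w[:,2]>40)
        P=w[m];print(n,"long",len(P),P[:,2].max().round(1),tube(P,0,0),P.mean(0).round(1))
        m=(abs(w[:,0]-460)<50)&(abs(w[:,1]+264)<40)&(w[:,2]>40)
        P=w[m];print(n,"short",len(P),P[:,2].max().round(1),tube(P,0,0),P.mean(0).round(1))
        m=(abs(w[:,0]-517)<80)&(w[:,1]>-40)&(w[:,1]<260)&(w[:,2]>5.)
        P=w[m&(w[:,2]<80)];print(n,"plate",len(P),tube(P,0,0))
        m=(abs(w[:,0]-510)<60)&(w[:,1]>165)&(w[:,1]<250)&(w[:,2]>63)&(w[:,2]<72)
        P=w[m];print(n,"mount",len(P),tube(P,0,0),P.mean(0).round(1))
        m=(abs(w[:,0]-517)<24)&(w[:,1]>-5)&(w[:,1]<70)&(w[:,2]>31)&(w[:,2]<45)
        P=w[m];print(n,"base",len(P),tube(P,0,0),P.mean(0).round(1))
    f=np.load("top0.npz")["f"]; a=cv2.resize(f[170:270,170:310],None,fx=5,fy=5,interpolation=3)[:, :700]
    b=cv2.resize(f[160:250,370:420],None,fx=2,fy=2)
    cv2.imwrite("pics/topcrop.png",a)
    f=np.load("scene0.npz")["f"]
    cv2.imwrite("pics/sc.png",cv2.resize(f[150:290,130:370],None,fx=3.3,fy=3.3,interpolation=3))
E
python3 fit.py
```

```text
scene long 214 56.4 ((582.7410278320312, -312.05743408203125), (29.271093368530273, 54.978363037109375), 68.48593139648438) [ 587.8 -312.7   49.4]
scene short 105 56.0 ((460.3871154785156, -263.14166259765625), (28.481218338012695, 31.443744659423828), 73.391845703125) [ 464.8 -263.    49.3]
scene plate 2366 ((517.5169677734375, 102.52224731445312), (284.0514221191406, 155.17498779296875), 89.27143859863281)
scene mount 58 ((508.82708740234375, 202.95016479492188), (35.298301696777344, 29.957012176513672), 4.346348762512207) [509.8 202.9  65.4]
scene base 177 ((517.2037353515625, 28.216779708862305), (46.99370574951172, 61.08219909667969), 0.8382121920585632) [517.2  27.   37.4]
top long 226 57.9 ((581.782958984375, -312.0408630371094), (29.20050621032715, 51.04096984863281), 67.12528228759766) [ 581.4 -310.5   49.5]
top short 135 57.0 ((459.2493896484375, -261.6878967285156), (28.461341857910156, 28.371431350708008), 72.28557586669922) [ 459.4 -260.1   49.6]
top plate 3601 ((516.136962890625, 111.18016815185547), (155.78933715820312, 296.0589599609375), 0.20924711227416992)
top mount 52 ((506.3522033691406, 204.81210327148438), (32.30830001831055, 27.148366928100586), 2.7654311656951904) [504.7 206.7  64.6]
top base 375 ((516.9942016601562, 31.706825256347656), (59.43605041503906, 47.971412658691406), 89.9927749633789) [516.4  31.2  36.3]
```

View pics/top0.png

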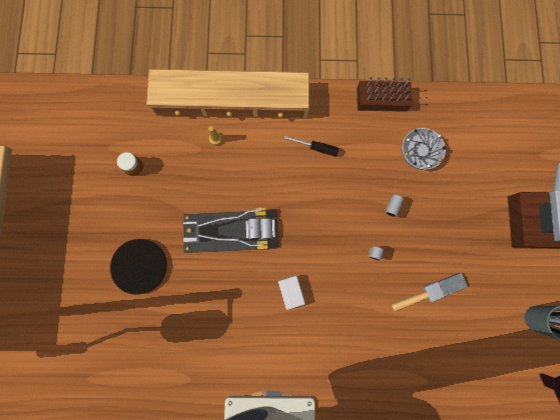

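View pics/scene0.png

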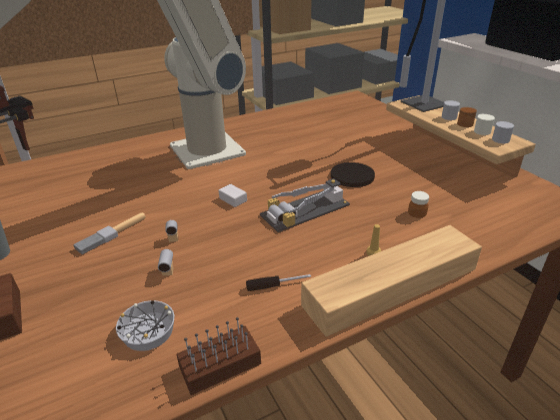

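```bash
cat >> h.py <<'E'
def go(x,y,z,yaw):
    """tool-frame delta from measured pose to TCP (x,y,z), pointing down, tool x at yaw"""
    o=ctrl.get_obs();A=R.from_rotvec(o["orientation"])
    B=R.from_euler("z",yaw)*R.from_euler("x",np.pi)
    print("t",round(float(o["t"]),2),"pos",o["ee_pos"].round(1),"w",round(float(o["width"]),1),"F",o["ft_force"].round(1),
     "shift",A.inv().apply(np.array([x,y,z])-o["ee_pos"]).round(1),"turn",(A.inv()*B).as_rotvec().round(3))
E
python3 - <<'E'
from h import *
from scipy.optimize import minimize
for n in("scene","top"):
    z=np.load(n+"0.npz");w=z["w"];ww=w.reshape(-1,3)
    # plate-height pixels -> outline
    m=(abs(w[...,0]-515)<90)&(w[...,1]>-40)&(w[...,1]<260)&(w[...,2]>4)&(w[...,2]<80)&(z["f"].astype(int).max(-1)-z["f"].astype(int).min(-1)<40)
    m=cv2.morphologyEx(m.astype(np.uint8),cv2.MORPH_OPEN,np.ones((3,3)))
    k,l,s,c=cv2.connectedComponentsWithStats(m);i=1+s[1:,4].argmax()
    P=w[(l==i)&(w[...,2]<12)];print(n,"plate",len(P),cv2.minAreaRect(P[:,:2].astype(np.float32)))
    # rectangle fit: plate points with trimmed extents
    def ext(th):
        c,s_=np.cos(th),np.sin(th);a=P[:,0]*c+P[:,1]*s_;b=-P[:,0]*s_+P[:,1]*c
        return np.percentile(a,[1,99]),np.percentile(b,[1,99])
    ths=np.linspace(-.2,.3,101);A=[np.ptp(ext(t)[0])*np.ptp(ext(t)[1]) for t in ths];t=ths[np.argmin(A)];print(t,ext(t))
    # base tube ridge lines, posts, jaws (z>44)
    J=ww[(abs(ww[:,0]-515)<70)&(ww[:,1]>40)&(ww[:,1]<190)&(ww[:,2]>50)&(ww[:,2]<65)]
    for y in range(60,190,20):
        q=J[abs(J[:,1]-y)<10];print(y,[(len(v),v[:,0].mean().round(1)) for v in(q[q[:,0]<512],q[q[:,0]>=512]) if len(v)])
go(582.2,-312,130,-.387)
z=np.load("top0.npz");cv2.imwrite("pics/jig0.png",cv2.resize(z["f"][195:265,170:290],None,fx=6.5,fy=6.5,interpolation=2))
E
```

```text
scene plate 859 ((516.2947387695312, 106.64384460449219), (100.4052963256836, 242.6957244873047), 3.573845863342285)
0.06 (array([474.65980707, 570.45949987]), array([-44.47176134, 190.97206035]))
60 [(19, np.float64(478.6)), (14, np.float64(559.5))]
80 [(24, np.float64(485.5)), (18, np.float64(549.3))]
100 [(28, np.float64(488.0)), (23, np.float64(543.2))]
120 [(27, np.float64(488.8)), (25, np.float64(539.8))]
140 [(19, np.float64(490.0)), (15, np.float64(536.2))]
160 [(21, np.float64(494.6)), (17, np.float64(530.0))]
180 [(23, np.float64(498.5)), (18, np.float64(524.1))]
top plate 2118 ((513.3544921875, 107.76559448242188), (99.79369354248047, 242.62672424316406), 3.901975631713867)
0.05499999999999999 (array([469.26378649, 566.98677871]), array([-40.37838402, 191.90564134]))
60 [(13, np.float64(476.4)), (16, np.float64(558.6))]
80 [(16, np.float64(484.1)), (19, np.float64(547.7))]
100 [(16, np.float64(486.3)), (18, np.float64(540.9))]
120 [(16, np.float64(486.1)), (17, np.float64(538.1))]
140 [(16, np.float64(488.4)), (17, np.float64(533.8))]
160 [(14, np.float64(491.9)), (15, np.float64(528.0))]
180 [(18, np.float64(495.8)), (18, np.float64(521.6))]
t 0.9 pos [ 223.  -583.9  222.7] w 87.7 F [-0.3  0.5 -0.4] shift [ 432.6 -125.8   92.7] turn [0.    0.    0.752]
```

View pics/jig0.png

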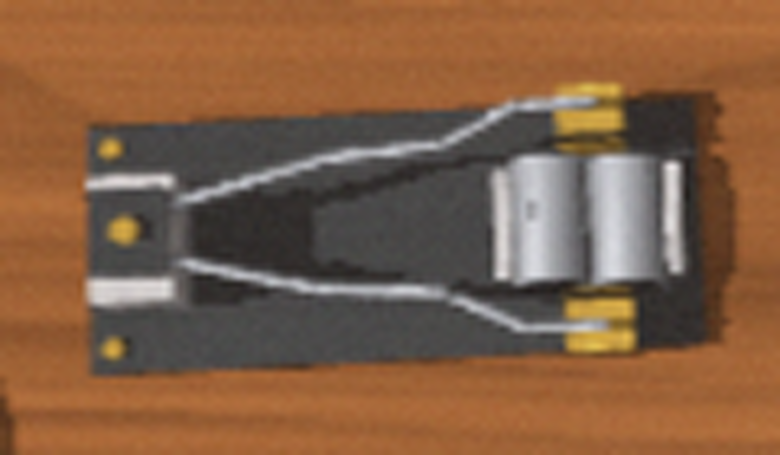

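servo_tool(
  deltas=[
    [[40,-12,0],[0,0,0.12]],
    [[79,-23,0],[0,0,0.24]],
    [[118,-34,0],[0,0,0.36]],
    [[157,-46,0],[0,0,0.48]],
    [[196,-57,0],[0,0,0.6]],
  ],
  grip=-1,
)

```text
t: 1.32
ee_pos: [383.8, -461.8, 222.8]
orientation: [3.12, -0.365, 0.0]
ft_force: [0.4, -0.8, 0.1]
width: 87.8
grasp_force: 0.0
```

```bash
python3 -c "
from h import *
go(582.2,-312,110,-.387)"
```

```text
t 1.32 pos [ 383.8 -461.8  222.8] w 87.8 F [ 0.4 -0.8  0.1] shift [ 158.4 -191.6  112.8] turn [ 0.    -0.     0.154]
```

servo_tool(
  deltas=[
    [[25,-30,10],[0,0,0.08]],
    [[51,-61,20],[0,0,0.154]],
    [[76,-91,30],[0,0,0.154]],
    [[100,-121,45],[0,0,0.154]],
    [[125,-150,60],[0,0,0.154]],
  ],
)

```text
t: 1.73
ee_pos: [539.7, -343.6, 162.6]
orientation: [3.085, -0.594, 0.001]
ft_force: [0.4, -0.7, 0.7]
width: 87.9
grasp_force: 0.0
```

servo_tool(
  deltas=[
    [[0,0,0],[0,0,0]],
  ],
)

```text
t: 1.82
ee_pos: [541.5, -340.2, 159.9]
orientation: [-3.084, 0.586, 0.003]
ft_force: [-0.2, 0.4, 0.6]
width: 87.8
grasp_force: 0.0
```

```bash
python3 -c "
from h import *
go(582.2,-312,90,-.387)"
```

```text
t 1.82 pos [ 541.5 -340.2  159.9] w 87.8 F [-0.2  0.4  0.6] shift [ 27.6 -41.1  69.9] turn [-0.002  0.002  0.011]
```

servo_tool(
  deltas=[
    [[13,-20,20],[0,0,0.011]],
    [[27.6,-41,40],[0,0,0.011]],
    [[27.6,-41,70],[0,0,0.011]],
    [[27.6,-41,70],[0,0,0.011]],
  ],
)

```text
t: 2.15
ee_pos: [576.6, -315.0, 87.7]
orientation: [-3.08, 0.608, 0.012]
ft_force: [-1.2, 0.3, -0.6]
width: 88.2
grasp_force: 0.0
```

```bash
python3 -c "
from h import *
go(582.2,-312,29,-.387)
p=get_image('scene');cv2.imwrite('pics/a.png',cv2.resize(p['frame'][170:300,90:250],None,fx=4.5,fy=4.5))"
```

```text
t 2.15 pos [ 576.6 -315.    87.7] w 88.2 F [-1.2  0.3 -0.6] shift [ 4.5 -4.9 58.7] turn [-0.001  0.008 -0.003]
```

View pics/a.png

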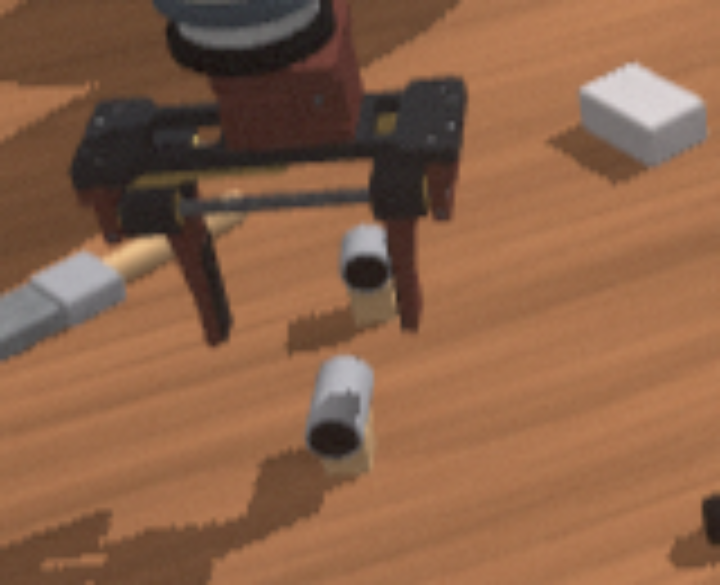

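```bash
python3 -c "
from h import *
o=ctrl.get_obs();A=R.from_rotvec(o['orientation']);
for n in('scene','top'):
    p=get_image(n);T=np.linalg.inv(p['pose']);
    for d in((0,0,0),(0,44,0),(0,-44,0)):
        c=T[:3,:3]@(A.apply(d)+o['ee_pos'])+T[:3,3];q=p['K']@c;print(n,(q[:2]/q[2]).round(1))
go(582.2,-312,29,-.387)"
```

```text
scene [159.4 241.9]
scene [139.9 243.3]
scene [178.8 240.4]
top [401.4 203.8]
top [418.2 210.9]
top [384.7 196.9]
t 2.3 pos [ 578.6 -317.9   93.5] w 87.8 F [-0.1 -0.1  0.6] shift [ 1.1 -6.9 64.5] turn [ 0.     0.    -0.005]
```

servo_tool(
  deltas=[
    [[0,0,15],[0,0,0]],
    [[0,0,30],[0,0,0]],
    [[0,0,30],[0,0,0]],
    [[0,0,30],[0,0,0]],
  ],
)

```text
t: 2.63
ee_pos: [578.3, -317.6, 62.8]
orientation: [-3.081, 0.612, 0.001]
ft_force: [0.1, -0.2, -0.2]
width: 88.0
grasp_force: 0.0
```

```bash
python3 -c "
from h import *
for i in range(4):
    go(582.2,-312,29,-.387);get_image('top');print(ctrl.get_obs()['qpos'])
"
```

```text
t 2.63 pos [ 578.3 -317.6   62.8] w 88.0 F [ 0.1 -0.2 -0.2] shift [ 1.5 -6.6 33.8] turn [-0.     0.001 -0.005]
[-5.19960064e-01  6.70492111e-01  1.62876619e+00 -3.35277063e-05
  8.42045253e-01  1.44305076e+00]
t 2.68 pos [ 578.9 -317.7   63.3] w 88.0 F [ 0.  -0.1  0.2] shift [ 0.9 -6.5 34.3] turn [ 0.    -0.    -0.005]
[-5.19788350e-01  6.70212042e-01  1.62847956e+00 -1.83691836e-06
  8.41908995e-01  1.44312202e+00]
t 2.73 pos [ 579.2 -317.8   63.6] w 87.9 F [-0.3 -0.7 -0.3] shift [ 0.5 -6.5 34.6] turn [ 0.    -0.001 -0.005]
[-5.19619418e-01  6.70101133e-01  1.62838957e+00  1.22596002e-06
  8.41779875e-01  1.44308094e+00]
t 2.78 pos [ 579.4 -317.7   63.7] w 87.7 F [-0.6 -0.3  0.8] shift [ 0.4 -6.4 34.7] turn [ 0.    -0.001 -0.005]
[-5.19473608e-01  6.70185056e-01  1.62839706e+00 -3.87411866e-05
  8.41653641e-01  1.44308480e+00]
```

servo_tool(
  deltas=[
    [[0.3,-6.4,10],[0,0,-0.005]],
    [[0.3,-6.4,22],[0,0,-0.005]],
    [[0.3,-6.4,34.7],[0,0,-0.005]],
    [[0.3,-6.4,34.7],[0,0,-0.005]],
    [[0.3,-6.4,34.7],[0,0,-0.005]],
  ],
)

```text
t: 3.25
ee_pos: [580.7, -310.7, 26.1]
orientation: [-3.082, 0.603, 0.005]
ft_force: [0.5, 0.4, -0.7]
width: 88.0
grasp_force: 0.0
```

```bash
python3 -c "
from h import *
for i in range(3): p=get_image(['scene','top','scene'][i])
go(582.2,-312,29,-.387)
cv2.imwrite('pics/b.png',cv2.resize(p['frame'][170:300,90:250],None,fx=4.5,fy=4.5))"
```

```text
t 3.4 pos [ 581.9 -311.6   28. ] w 87.8 F [-0.2  0.7 -0.3] shift [ 0.4  0.3 -1. ] turn [ 0. -0.  0.]
```

View pics/b.png

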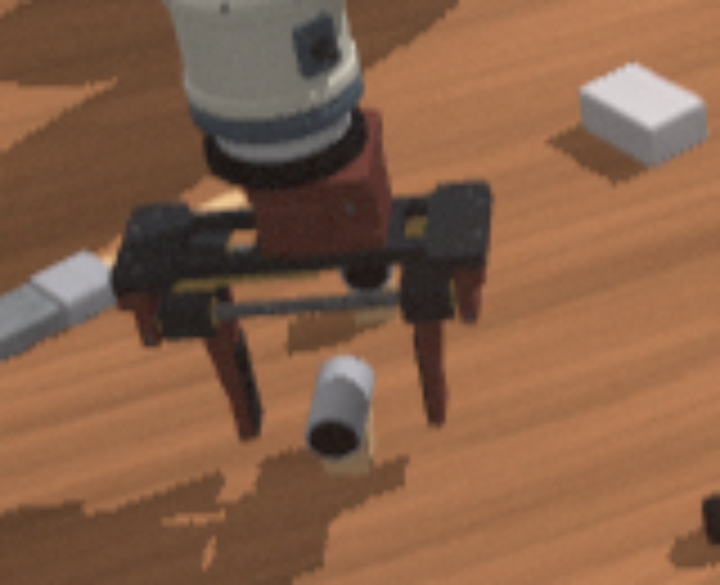

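servo_tool(
  deltas=[
    [[0,0,-1],[0,0,0]],
    [[0,0,-1],[0,0,0]],
    [[0,0,-1],[0,0,0]],
    [[0,0,-1],[0,0,0]],
    [[0,0,-1],[0,0,0]],
  ],
  grip=1,
)

```text
t: 3.82
ee_pos: [581.8, -311.5, 29.2]
orientation: [3.083, -0.604, 0.001]
ft_force: [-0.1, -0.4, -0.3]
width: 57.9
grasp_force: 0.0
```

servo_tool(
  deltas=[
    [[0,0,0],[0,0,0]],
    [[0,0,0],[0,0,0]],
    [[0,0,0],[0,0,0]],
    [[0,0,0],[0,0,0]],
    [[0,0,0],[0,0,0]],
  ],
)

```text
t: 4.23
ee_pos: [581.7, -311.8, 29.1]
orientation: [3.083, -0.603, 0.0]
ft_force: [-1.1, -2.1, 0.8]
width: 29.2
grasp_force: 30.0
```

servo_tool(
  deltas=[
    [[0,0,-15],[0,0,0]],
    [[0,0,-40],[0,0,0]],
    [[0,0,-70],[0,0,0]],
    [[0,0,-100],[0,0,0]],
    [[0,0,-110],[0,0,0]],
  ],
)

```text
t: 4.65
ee_pos: [583.9, -312.4, 144.4]
orientation: [3.081, -0.603, 0.01]
ft_force: [0.3, -1.6, -0.3]
width: 29.6
grasp_force: 30.0
```

```bash
python3 -c "
from h import *
go(519,30,140,.065);print(ctrl.get_obs()['grasp_force'])"
```

```text
t 4.65 pos [ 583.9 -312.4  144.4] w 29.6 F [ 0.3 -1.6 -0.3] shift [-189.2 -292.7    3. ] turn [ 0.002 -0.006 -0.452]
29.99530166387558
```

servo_tool(
  deltas=[
    [[-10,-16,0],[0,0,-0.08]],
    [[-28,-44,0],[0,0,-0.17]],
    [[-49,-76,0],[0,0,-0.27]],
    [[-70,-109,0],[0,0,-0.37]],
    [[-91,-141,0],[0,0,-0.45]],
  ],
)

```text
t: 5.07
ee_pos: [549.6, -144.9, 138.9]
orientation: [-3.139, -0.106, 0.001]
ft_force: [0.7, 1.4, -0.9]
width: 29.1
grasp_force: 30.0
```

```bash
python3 -c "
from h import *
go(519,30,140,.065)"
```

```text
t 5.07 pos [ 549.6 -144.9  138.9] w 29.1 F [ 0.7  1.4 -0.9] shift [ -18.7 -176.6   -1. ] turn [-0.     0.     0.003]
```

servo_tool(
  deltas=[
    [[-4,-37,0],[0,0,0]],
    [[-8,-74,0],[0,0,0]],
    [[-12,-110,0],[0,0,0]],
    [[-15,-140,0],[0,0,0]],
    [[-17,-160,0],[0,0,0]],
  ],
)

```text
t: 5.48
ee_pos: [522.2, 14.7, 139.0]
orientation: [-3.139, -0.102, 0.001]
ft_force: [0.2, 0.9, -0.1]
width: 29.1
grasp_force: 30.0
```

servo_tool(
  deltas=[
    [[0,0,0],[0,0,0]],
    [[0,0,0],[0,0,0]],
    [[0,0,0],[0,0,0]],
  ],
)

```text
t: 5.73
ee_pos: [523.6, 11.7, 139.0]
orientation: [3.14, 0.1, 0.0]
ft_force: [0.1, 0.1, -0.7]
width: 29.7
grasp_force: 30.0
```

```bash
python3 -c "
from h import *
ps=[get_image(n) for n in('top','scene')]
go(519,30,100,.065)
o=ctrl.get_obs();A=R.from_rotvec(o['orientation'])
for p in ps:
    w=cloud(p).reshape(-1,3);w=w[~np.isnan(w[:,0])]
    L=A.inv().apply(w-o['ee_pos'])
    m=(abs(L[:,1])<13)&(L[:,2]>-26)&(L[:,2]<12)&(abs(L[:,0])<45)
    print(m.sum(),np.percentile(L[m],[0,2,5,50,95,98,100],axis=0).round(1).tolist())
    for s in finder.silhouettes('long_tube',p)[:2]: q=cloud(p)[s['mask']];q=q[~np.isnan(q[:,0])];print(s['score'],np.median(q,0).round(1),np.percentile(A.inv().apply(q-o['ee_pos']),[3,50,97],axis=0).round(1).tolist())
cv2.imwrite('pics/c.png',cv2.resize(ps[1]['frame'][120:250,220:380],None,fx=4.5,fy=4.5))"
```

```text
t 5.83 pos [523.7  11.1 139. ] w 29.5 F [ 0.7  0.2 -0.7] shift [ -3.5 -19.2  39. ] turn [ 0.    -0.    -0.003]
1 [[-21.5, 12.3, -15.7], [-21.5, 12.3, -15.7], [-21.5, 12.3, -15.7], [-21.5, 12.3, -15.7], [-21.5, 12.3, -15.7], [-21.5, 12.3, -15.7], [-21.5, 12.3, -15.7]]
149 [[-18.7, -12.8, -26.0], [-11.5, -11.6, -25.9], [-7.3, -9.9, -25.4], [23.8, 2.3, -18.0], [28.1, 12.2, -0.8], [29.3, 12.7, 0.6], [30.7, 13.0, 3.6]]
0.63 [547.7   9.9 156.3] [[-3.8, -12.2, -25.9], [24.2, 2.1, -17.3], [28.6, 13.1, 0.0]]
```

View pics/c.png

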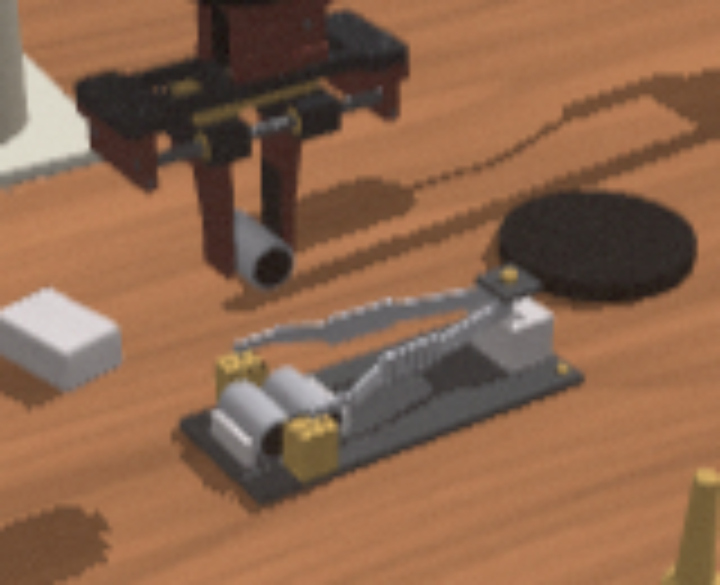

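servo_tool(
  deltas=[
    [[-3.2,-10,0],[0,0,-0.003]],
    [[-3.2,-19.2,20],[0,0,-0.003]],
    [[-3.2,-19.2,50],[0,0,-0.003]],
    [[-3.2,-19.2,79],[0,0,-0.003]],
    [[-3.2,-19.2,79],[0,0,-0.003]],
  ],
)

```text
t: 6.35
ee_pos: [515.4, 31.2, 55.8]
orientation: [-3.14, -0.104, 0.013]
ft_force: [-0.6, -0.7, -2.2]
width: 29.2
grasp_force: 30.0
```

servo_tool(
  deltas=[
    [[0,0,0],[0,0,0]],
    [[0,0,0],[0,0,0]],
    [[0,0,0],[0,0,0]],
  ],
)

```text
t: 6.6
ee_pos: [520.3, 31.1, 61.6]
orientation: [-3.14, -0.104, -0.004]
ft_force: [1.1, 0.6, -0.8]
width: 29.0
grasp_force: 30.0
```

```bash
python3 -c "
from h import *
ps=[get_image(n) for n in('top','scene')]
go(519.3,30,41,.065)
np.savez('d.npz',s=cloud(ps[1]),f=ps[1]['frame'],t=cloud(ps[0]),tf=ps[0]['frame'])
cv2.imwrite('pics/d.png',cv2.resize(ps[1]['frame'][160:230,250:350],None,fx=7,fy=7,interpolation=2))"
```

```text
t 6.7 pos [520.2  31.   61.6] w 29.5 F [-0.4  0.3 -0.9] shift [-1.   1.  20.6] turn [ 0.    -0.003  0.001]
```

View pics/d.png

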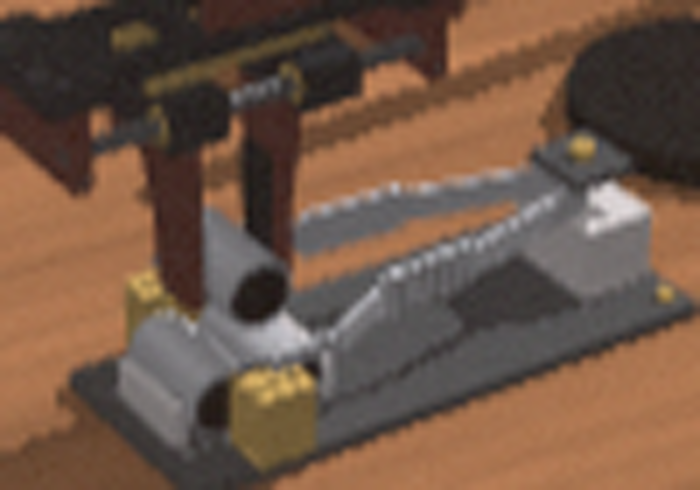

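```bash
python3 -c "
from h import *
d=np.load('d.npz');f=d['f'];z=np.load('scene0.npz');T=np.linalg.inv(z['pose']);K=z['K']
def pr(p): c=T[:3,:3]@p+T[:3,3];q=K@c;return (q[:2]/q[2]).round(1)
ex=np.array([np.cos(.065),np.sin(.065),0]);ey=np.array([-ex[1],ex[0],0]);ez=np.array([0,0,1])
t=np.array([520.2,31,61.6])
for e in(8,11): print('held face model',e,pr(t+25*ex+e*ez))
o=np.array([519.3,30,0])
print('base1 face model',pr(o+25*ex-15*ey+23*ez),'per mm x',(pr(o+35*ex+23*ez)-pr(o+25*ex+23*ez))/10,'y',(pr(o+10*ey)-pr(o))/10,'z',(pr(o+10*ez)-pr(o))/10)
for nm,(c0,r0) in dict(held=(287,201),base=(281,218)).items():
    g=f[r0-6:r0+7,c0-6:c0+7].astype(int).max(-1);print(nm,c0-6,r0-6);print(g)
"
```

```text
held face model 8 [286.4 202.1]
held face model 11 [286.4 201.1]
base1 face model [281.5 218.1] per mm x [0.2  0.18] y [ 0.3  -0.11] z [-0.01 -0.29]
held 281 195
[[130 126 120 117 115 112  87  58  65  70  89 105 100]
 [126 127 126 120 117 117 110  94  78  67  98 149 127]
 [127 125 125 124 120 111  98  93  79  80  99 169 159]
 [121 124 120 121 101  86  55  58  61  78 106 174 177]
 [117 119 120  98  60  47  39  32  38  55 120 178 175]
 [115 115 109  64  38  36  35  36  34  43 114 171 156]
 [113 113  90  44  40  39  35  35  37  46  91 129 114]
 [106 108  66  37  37  38  34  33  36  47  89  94  91]
 [103  99  45  38  35  37  37  32  35  72  91  90  88]
 [111  98  59  34  36  39  35  39  66 129  90  90  91]
 [126 117  84  54  40  43  48  90 140 189 155  91  86]
 [125 133 129 108  97 108 116 165 184 198 196 152 100]
 [118 126 131 137 146 158 164 185 192 196 201 192 181]]
base 275 212
[[126 130 129 128 126 118 115 111 124  98  80 108 105]
 [121 123 127 132 130 118 104 100 108 110 167 182 178]
 [118 119 123 126 122  87  67  70 108 164 208 212 210]
 [115 117 117 114  86  52  39  58 115 149 169 170 172]
 [103 113 116  92  51  40  40  58 118 112 125 147 186]
 [133 109 111  65  38  39  39  63 115 114 117 134 166]
 [129 108 106  52  36  38  35  59 115 116 115 120 118]
 [116 109 103  50  37  37  37  58 115 116 120 118 115]
 [117 105  89  58  37  38  40  61 113 113 115 113 112]
 [115 102  71  72  65  57  58  84 114 117 116 115 114]
 [116 105  65  73  69  67  67  91 116 113 113 114 114]
 [102  94  62  65  80  64  63  76  93 114 113 115 114]
 [ 76  85  77  65  69  63  60  63  67  95 131 117 117]]
```

```bash
python3 -c "
from h import *
for n in('scene','top'):
    z=np.load(n+'0.npz');f=z['f'];w=z['w'];T=np.linalg.inv(z['pose']);K=z['K']
    h=cv2.cvtColor(f,cv2.COLOR_BGR2HSV)
    m=(h[...,0]>18)&(h[...,0]<32)&(h[...,1]>110)&(abs(w[...,0]-518)<75)&(abs(w[...,1]-28)<35)&(w[...,2]>33)
    # backproject brass pixels on plane z=40
    v,u=np.nonzero(m);ray=np.stack([(u-K[0,2])/K[0,0],(v-K[1,2])/K[1,1],np.ones(len(u))],-1)@z['pose'][:3,:3].T
    c=z['pose'][:3,3];P=c+ray*((40-c[2])/ray[:,2])[:,None]
    for s in(P[P[:,0]<518],P[P[:,0]>518]): print(n,len(s),s.mean(0).round(1),np.percentile(s,[3,97],axis=0).round(1).tolist(), cv2.minAreaRect(s[:,:2].astype(np.float32)))
"
```

```text
scene 47 [481.7  23.9  40. ] [[470.0, 10.0, 40.0], [493.8, 36.5, 40.0]] ((482.0378112792969, 23.089242935180664), (26.847972869873047, 26.389503479003906), 85.76631927490234)
scene 60 [564.4  28.1  40. ] [[551.8, 15.4, 40.0], [576.5, 41.9, 40.0]] ((565.1905517578125, 27.482738494873047), (29.464113235473633, 23.538589477539062), 60.43447494506836)
top 77 [478.3  24.7  40. ] [[467.6, 14.1, 40.0], [490.3, 36.9, 40.0]] ((478.9747009277344, 25.551422119140625), (22.658348083496094, 22.632970809936523), 1.0387732982635498)
top 80 [557.2  29.7  40. ] [[546.1, 18.2, 40.0], [569.4, 41.2, 40.0]] ((557.7244262695312, 30.923683166503906), (23.18685531616211, 25.46565055847168), 0.903688907623291)
```

servo_tool(
  deltas=[
    [[-0.5,1,5],[0,0.003,0]],
    [[-0.5,1,10],[0,0.003,0]],
    [[-0.5,1,14],[0,0.003,0]],
    [[-0.5,1,17],[0,0.003,0]],
    [[-0.5,1,18],[0,0.003,0]],
  ],
)

```text
t: 7.12
ee_pos: [518.3, 30.0, 41.4]
orientation: [-3.14, -0.104, -0.003]
ft_force: [-1.6, 2.2, 8.7]
width: 29.3
grasp_force: 30.0
```

servo_tool(
  deltas=[
    [[0,0,0.5],[0,0,0]],
    [[0,0,1],[0,0,0]],
    [[0,0,1.5],[0,0,0]],
    [[0,0,2],[0,0,0]],
    [[0,0,2],[0,0,0]],
  ],
)

```text
t: 7.53
ee_pos: [518.4, 30.6, 41.1]
orientation: [-3.139, -0.104, -0.004]
ft_force: [-4.6, 4.0, 16.4]
width: 29.5
grasp_force: 30.0
```

```bash
python3 -c "
from h import *
go(519.8,30,41,.065)"
```

```text
t 7.53 pos [518.4  30.6  41.1] w 29.5 F [-4.6  4.  16.4] shift [1.3 0.7 0.1] turn [-0.001 -0.002  0.001]
```

servo_tool(
  deltas=[
    [[0,0,-4],[0,0,0]],
    [[0,0,-4],[0,0,0]],
    [[0,0,-4],[0,0,0]],
    [[0,0,-4],[0,0,0]],
    [[0,0,-3],[0,0,0]],
  ],
)

```text
t: 7.95
ee_pos: [518.6, 30.0, 42.8]
orientation: [-3.14, -0.104, -0.004]
ft_force: [0.6, -0.5, -1.6]
width: 29.5
grasp_force: 30.0
```

servo_tool(
  deltas=[
    [[0,0,0.3],[0,0,0]],
    [[0,0,0.6],[0,0,0]],
    [[0,0,0.9],[0,0,0]],
    [[0,0,1.2],[0,0,0]],
    [[0,0,1.5],[0,0,0]],
  ],
)

```text
t: 8.37
ee_pos: [518.6, 30.1, 41.5]
orientation: [-3.14, -0.104, -0.004]
ft_force: [-1.5, 0.7, 4.4]
width: 29.1
grasp_force: 30.0
```

```bash
python3 -c "
from h import *
go(519.8,30,41,.065)"
```

```text
t 8.37 pos [518.6  30.1  41.5] w 29.1 F [-1.5  0.7  4.4] shift [1.2 0.2 0.5] turn [-0.    -0.003  0.001]
```

servo_tool(
  deltas=[
    [[0,0,0],[0,0,0]],
    [[0,0,0],[0,0,0]],
    [[0,0,0],[0,0,0]],
    [[0,0,0],[0,0,0]],
    [[0,0,0],[0,0,0]],
  ],
  grip=-0.1,
)

```text
t: 8.78
ee_pos: [518.7, 30.0, 41.5]
orientation: [-3.14, -0.104, -0.005]
ft_force: [0.7, 1.0, -0.1]
width: 48.5
grasp_force: 0.0
```

servo_tool(
  deltas=[
    [[0,0,-10],[0,0,0]],
    [[0,0,-30],[0,0,0]],
    [[0,0,-60],[0,0,0]],
    [[0,0,-90],[0,0,0]],
    [[0,0,-110],[0,0,0]],
  ],
)

```text
t: 9.2
ee_pos: [519.1, 30.0, 154.5]
orientation: [-3.14, -0.104, -0.009]
ft_force: [1.0, 0.0, -0.2]
width: 48.4
grasp_force: 0.0
```

servo_tool(
  deltas=[
    [[-40,0,-10],[0,0,0]],
    [[-80,0,-20],[0,0,0]],
    [[-120,0,-20],[0,0,0]],
    [[-130,0,-20],[0,0,0]],
  ],
)

```text
t: 9.53
ee_pos: [382.2, 21.1, 171.1]
orientation: [-3.14, -0.104, 0.002]
ft_force: [-0.7, 0.0, -0.4]
width: 48.2
grasp_force: 0.0
```

```bash
python3 - <<'E'
from h import *
go(519.8,30,41,.065)
for n in('scene','top'):
    p=get_image(n);w=cloud(p);f=p['frame'];np.savez(n+'1.npz',w=w,f=f)
    W=w.reshape(-1,3);W=W[~np.isnan(W[:,0])]
    m=(abs(W[:,0]-518)<40)&(abs(W[:,1]-30)<12)&(W[:,2]>54)&(W[:,2]<75);P=W[m]
    print(n,len(P),P.mean(0).round(1),np.percentile(P,[3,97],axis=0).round(1).tolist(),cv2.minAreaRect(P[:,:2].astype(np.float32)) if len(P)>5 else '')
    for s in finder.silhouettes('long_tube',p)[:3]: print(s['score'],np.nanmedian(w[s['mask']],0).round(1),np.nanpercentile(w[s['mask']],[3,97],axis=0).round(1).tolist())
t=np.load('top1.npz')['f'][195:265,205:295];cv2.imwrite('pics/e.png',cv2.resize(t,None,fx=8,fy=8,interpolation=2))
E
```

```text
t 9.53 pos [382.2  21.1 171.1] w 48.2 F [-0.7  0.  -0.4] shift [138.    0.3 130. ] turn [-0.     0.001  0.001]
scene 122 [524.3  28.   62.2] [[496.8, 18.7, 55.4], [545.9, 40.0, 66.9]] ((520.4141235351562, 29.775592803955078), (23.33087921142578, 56.22543716430664), 89.87812805175781)
top 191 [517.5  30.4  61.9] [[495.2, 19.5, 56.3], [542.3, 41.7, 66.4]] ((518.4337158203125, 30.854209899902344), (49.90683364868164, 22.459386825561523), 1.1109720468521118)
0.73 [516.6   9.7  36.1] [[493.6, 2.1, 26.0], [541.7, 17.4, 41.3]]
0.49 [517.8  31.6  61.2] [[494.5, 17.2, 51.5], [540.9, 44.6, 66.3]]
0.44 [ 737.1 -135.8   24. ] [[721.9, -167.4, 15.8], [753.7, -98.4, 28.7]]
```

View pics/e.png

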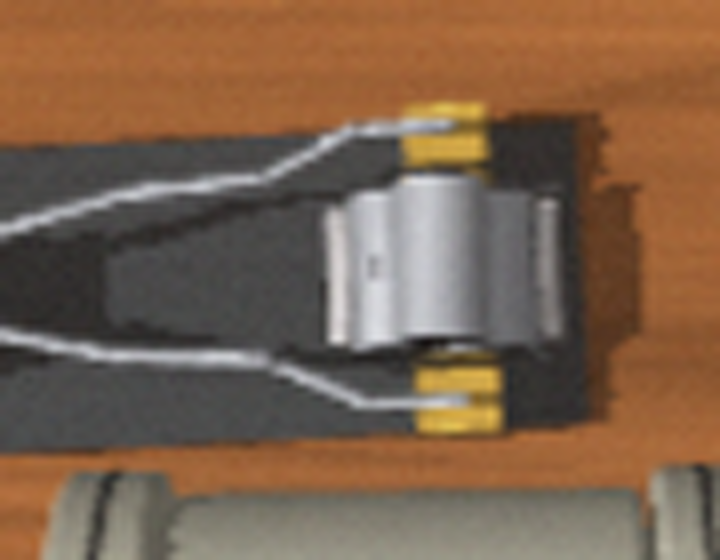

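servo_tool(
  deltas=[
    [[0,0,0],[0,0,-0.1]],
    [[0,0,0],[0,0,-0.22]],
    [[0,0,0],[0,0,-0.34]],
    [[0,0,0],[0,0,-0.46]],
    [[0,0,0],[0,0,-0.58]],
  ],
  grip=-1,
)

```text
t: 10.15
ee_pos: [391.0, 21.5, 171.2]
orientation: [2.975, 1.006, 0.006]
ft_force: [-0.3, -0.4, -0.4]
width: 77.8
grasp_force: 0.0
```

servo_tool(
  deltas=[
    [[0,0,0],[0,0,-0.12]],
    [[0,0,0],[0,0,-0.24]],
    [[0,0,0],[0,0,-0.36]],
    [[0,0,0],[0,0,-0.48]],
    [[0,0,0],[0,0,-0.6]],
  ],
)

```text
t: 10.57
ee_pos: [391.0, 21.5, 171.2]
orientation: [2.544, 1.84, 0.005]
ft_force: [0.5, -0.2, 0.4]
width: 87.9
grasp_force: 0.0
```

```bash
python3 -c "
from h import *
go(513.5,107.3,140,1.636)"
```

```text
t 10.57 pos [391.   21.5 171.2] w 87.9 F [ 0.5 -0.2  0.4] shift [119.8  89.4  31.7] turn [ 0.004 -0.001 -0.384]
```

servo_tool(
  deltas=[
    [[15,11,0],[0,0,-0.1]],
    [[40,30,0],[0,0,-0.2]],
    [[68,51,5],[0,0,-0.3]],
    [[96,72,15],[0,0,-0.37]],
    [[119.8,89.4,31],[0,0,-0.37]],
  ],
)

```text
t: 10.98
ee_pos: [516.9, 108.4, 141.0]
orientation: [2.162, 2.272, 0.01]
ft_force: [1.1, -0.2, -0.5]
width: 87.9
grasp_force: 0.0
```

servo_tool(
  deltas=[
    [[0,0,0],[0,0,0]],
    [[0,0,0],[0,0,0]],
    [[0,0,0],[0,0,0]],
    [[0,0,0],[0,0,0]],
    [[0,0,0],[0,0,0]],
  ],
)

```text
t: 11.4
ee_pos: [511.3, 105.9, 141.0]
orientation: [2.169, 2.269, 0.004]
ft_force: [0.6, 0.2, 1.5]
width: 87.5
grasp_force: 0.0
```

```bash
python3 -c "
from h import *
go(513.5,107.3,80,1.636)"
```

```text
t 11.4 pos [511.3 105.9 141. ] w 87.5 F [0.6 0.2 1.5] shift [ 1.3  2.  61. ] turn [ 0.003 -0.    -0.02 ]
```

servo_tool(
  deltas=[
    [[1.3,2,10],[0,0,-0.02]],
    [[1.3,2,25],[0,0,-0.02]],
    [[1.3,2,45],[0,0,-0.02]],
    [[1.3,2,60],[0,0,-0.02]],
    [[1.3,2,60],[0,0,-0.02]],
  ],
)

```text
t: 11.82
ee_pos: [511.7, 107.2, 78.0]
orientation: [-2.147, -2.293, 0.002]
ft_force: [0.3, -0.5, -0.0]
width: 87.9
grasp_force: 0.0
```

servo_tool(
  deltas=[
    [[0,0,8],[0,0,0]],
    [[0,0,20],[0,0,0]],
    [[0,0,34],[0,0,0]],
    [[0,0,46],[0,0,0]],
    [[0,0,50],[0,0,0]],
  ],
)

```text
t: 12.23
ee_pos: [513.1, 107.7, 29.0]
orientation: [2.147, 2.292, 0.001]
ft_force: [0.4, -0.2, -0.2]
width: 87.8
grasp_force: 0.0
```

servo_tool(
  deltas=[
    [[0,0,0],[0,0,0]],
    [[0,0,0],[0,0,0]],
    [[0,0,0],[0,0,0]],
  ],
)

```text
t: 12.48
ee_pos: [514.2, 107.9, 30.9]
orientation: [2.146, 2.291, 0.004]
ft_force: [0.7, -1.2, -0.6]
width: 88.0
grasp_force: 0.0
```

```bash
python3 -c "
from h import *
go(513.5,107.3,31,1.636)"
```

```text
t 12.48 pos [514.2 107.9  30.9] w 88.0 F [ 0.7 -1.2 -0.6] shift [-0.6 -0.8 -0.1] turn [ 0.004 -0.     0.   ]
```

servo_tool(
  deltas=[
    [[-0.6,-0.7,0],[0,0,0]],
    [[-0.6,-0.7,0],[0,0,0]],
    [[-0.6,-0.7,0],[0,0,0]],
    [[-0.6,-0.7,0],[0,0,0]],
    [[-0.6,-0.7,0],[0,0,0]],
  ],
  grip=-0.2,
)

```text
t: 12.9
ee_pos: [513.6, 107.2, 30.7]
orientation: [2.145, 2.291, 0.005]
ft_force: [3.0, -2.7, -0.2]
width: 57.6
grasp_force: 3.1
```

servo_tool(
  deltas=[
    [[0,0,0],[0,0,0]],
    [[0,0,0],[0,0,0]],
    [[0,0,0],[0,0,0]],
    [[0,0,0],[0,0,0]],
  ],
)

```text
t: 13.23
ee_pos: [513.3, 106.9, 30.6]
orientation: [2.146, 2.291, 0.003]
ft_force: [-0.5, -5.2, 2.3]
width: 52.6
grasp_force: 4.1
```

```bash
python3 -c "
from h import *
go(513.5,107.3,31,1.636);print(ctrl.get_obs()['moment'],ctrl.get_obs()['grasp_force'])"
```

```text
t 13.23 pos [513.3 106.9  30.6] w 52.6 F [-0.5 -5.2  2.3] shift [ 0.4  0.2 -0.4] turn [0.003 0.    0.   ]
[-0.8243318  -0.14029841  0.00436866] 4.122115597128868
```

servo_tool(
  deltas=[
    [[0,0,0],[0,0,0]],
    [[0,0,0],[0,0,0]],
    [[0,0,0],[0,0,0]],
    [[0,0,0],[0,0,0]],
    [[0,0,0],[0,0,0]],
  ],
  grip=-0.04,
)

```text
t: 13.65
ee_pos: [513.2, 106.7, 30.5]
orientation: [2.146, 2.291, 0.003]
ft_force: [1.2, -7.7, 2.9]
width: 45.5
grasp_force: 5.1
```

```bash
cat > tips.py <<'E'
from h import *
import sys
go(513.5,107.3,31,1.636);o=ctrl.get_obs();print(o['moment'].round(2),o['grasp_force'])
p=get_image('top');q=get_image('scene');np.savez('tips.npz',t=p['frame'],s=q['frame'])
if len(sys.argv)>1:
    a=cv2.resize(p['frame'][208:256,225:295],None,fx=8,fy=8,interpolation=2);b=cv2.resize(q['frame'][180:228,250:310],None,fx=8,fy=8,interpolation=2)
    cv2.imwrite(sys.argv[1],cv2.resize(np.hstack([a[:384],b[:384]]),None,fx=.75,fy=.75))
E
python3 tips.py pics/f.png
```

```text
t 13.65 pos [513.2 106.7  30.5] w 45.5 F [ 1.2 -7.7  2.9] shift [ 0.5  0.3 -0.5] turn [0.003 0.    0.   ]
[-1.08 -0.23 -0.03] 5.12526199221611
```

View pics/f.png

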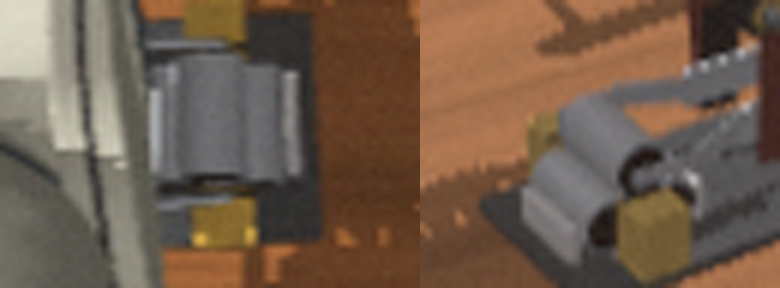

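```bash
cat > prof.py <<'E'
from h import *
def ortho(f,cam,o,yaw,zz,xs,ys):
    z=np.load(cam+'0.npz');T=np.linalg.inv(z['pose']);K=z['K']
    X,Y=np.meshgrid(xs,ys);c,s=np.cos(yaw),np.sin(yaw)
    P=np.stack([o[0]+c*X-s*Y,o[1]+s*X+c*Y,np.full_like(X,zz)],-1)@T[:3,:3].T+T[:3,3]
    q=P@K.T;q=(q[...,:2]/q[...,2:]).astype(np.float32)
    return cv2.remap(f,q[...,0],q[...,1],cv2.INTER_CUBIC)
if __name__=="__main__":
    import sys
    xs=np.arange(-56,56.1,1.);ys=np.arange(-4,9.1,1.)
    for nm,f in(('open',np.load('top1.npz')['f']),('now',np.load('tips.npz')['t'])):
        g=ortho(f,'top',(518.2,30.2),.065,53,xs,np.arange(2,10.1,.5)).astype(float).mean(0)
        sat=g.max(-1)-g.min(-1)
        print(nm);[print(k,[f'{x:.0f}:{b:.0f}/{s:.0f}' for x,b,s in zip(xs,g[:,0],sat) if lo<=x<=hi]) for k,lo,hi in(('near',-50,-24),('far',24,50))]
E
python3 prof.py
```

```text
open
near ['-50:73/129', '-49:72/126', '-48:67/125', '-47:60/124', '-46:84/97', '-45:141/50', '-44:188/10', '-43:189/7', '-42:154/3', '-41:115/32', '-40:92/69', '-39:77/105', '-38:69/125', '-37:72/125', '-36:70/120', '-35:66/115', '-34:60/100', '-33:51/71', '-32:44/44', '-31:42/26', '-30:45/28', '-29:48/31', '-28:48/22', '-27:45/13', '-26:40/6', '-25:26/4', '-24:37/3']
far ['24:198/5', '25:211/4', '26:215/3', '27:182/2', '28:131/3', '29:82/9', '30:59/34', '31:56/64', '32:55/93', '33:62/107', '34:68/115', '35:70/122', '36:69/123', '37:68/127', '38:62/137', '39:67/128', '40:90/89', '41:118/43', '42:151/4', '43:180/16', '44:189/10', '45:168/21', '46:128/66', '47:91/106', '48:74/121', '49:68/122', '50:59/121']
now
near ['-50:64/118', '-49:64/115', '-48:60/107', '-47:55/94', '-46:50/82', '-45:48/76', '-44:48/76', '-43:47/74', '-42:46/75', '-41:46/76', '-40:45/79', '-39:46/78', '-38:48/69', '-37:51/56', '-36:67/37', '-35:94/18', '-34:111/3', '-33:100/4', '-32:72/1', '-31:48/6', '-30:39/16', '-29:36/21', '-28:36/18', '-27:40/10', '-26:40/5', '-25:33/4', '-24:36/3']
far ['24:100/2', '25:103/1', '26:102/1', '27:89/3', '28:68/6', '29:61/6', '30:81/1', '31:108/4', '32:113/2', '33:97/14', '34:75/31', '35:61/49', '36:53/64', '37:46/75', '38:46/76', '39:48/75', '40:47/76', '41:47/75', '42:47/76', '43:47/80', '44:47/83', '45:46/85', '46:46/85', '47:46/86', '48:47/87', '49:48/88', '50:50/93']
```

servo_tool(
  deltas=[
    [[0,0,0],[0,0,0]],
    [[0,0,0],[0,0,0]],
    [[0,0,0],[0,0,0]],
    [[0,0,0],[0,0,0]],
  ],
  grip=-0.01,
)

```text
t: 14.08
ee_pos: [513.4, 106.7, 30.5]
orientation: [2.146, 2.291, 0.003]
ft_force: [1.0, -6.0, 2.2]
width: 44.3
grasp_force: 5.6
```

```bash
python3 tips.py; python3 prof.py; python3 -c "
from h import *
for i in range(6): get_image('top');o=ctrl.get_obs();print(o['width'],o['grasp_force'],o['ft_force'].round(1))"
```

```text
t 14.08 pos [513.4 106.7  30.5] w 44.3 F [ 1.  -6.   2.2] shift [ 0.6  0.1 -0.5] turn [0.003 0.    0.   ]
[-1.14 -0.28 -0.09] 5.581117942929268
open
near ['-50:73/129', '-49:72/126', '-48:67/125', '-47:60/124', '-46:84/97', '-45:141/50', '-44:188/10', '-43:189/7', '-42:154/3', '-41:115/32', '-40:92/69', '-39:77/105', '-38:69/125', '-37:72/125', '-36:70/120', '-35:66/115', '-34:60/100', '-33:51/71', '-32:44/44', '-31:42/26', '-30:45/28', '-29:48/31', '-28:48/22', '-27:45/13', '-26:40/6', '-25:26/4', '-24:37/3']
far ['24:198/5', '25:211/4', '26:215/3', '27:182/2', '28:131/3', '29:82/9', '30:59/34', '31:56/64', '32:55/93', '33:62/107', '34:68/115', '35:70/122', '36:69/123', '37:68/127', '38:62/137', '39:67/128', '40:90/89', '41:118/43', '42:151/4', '43:180/16', '44:189/10', '45:168/21', '46:128/66', '47:91/106', '48:74/121', '49:68/122', '50:59/121']
now
near ['-50:65/118', '-49:64/115', '-48:60/107', '-47:55/94', '-46:51/82', '-45:49/77', '-44:48/76', '-43:47/75', '-42:46/76', '-41:46/77', '-40:46/76', '-39:46/76', '-38:44/79', '-37:41/82', '-36:54/68', '-35:80/40', '-34:104/13', '-33:114/3', '-32:108/2', '-31:91/2', '-30:70/11', '-29:51/18', '-28:41/16', '-27:40/9', '-26:36/5', '-25:29/5', '-24:33/5']
far ['24:101/2', '25:102/2', '26:102/2', '27:94/3', '28:82/5', '29:79/5', '30:93/2', '31:110/4', '32:105/6', '33:82/22', '34:58/42', '35:47/59', '36:46/69', '37:44/77', '38:45/78', '39:47/76', '40:47/75', '41:48/74', '42:48/75', '43:47/79', '44:46/83', '45:47/86', '46:48/86', '47:48/86', '48:47/87', '49:46/89', '50:49/93']
44.49430782093752 5.581254735589027 [ 1.7 -7.1  2.1]
44.51875660433084 5.581178516149521 [ 1.3 -6.   1.9]
44.57397038940869 5.581250265240669 [ 0.9 -6.9  1.5]
44.18094739103062 5.581279769539833 [ 1.3 -7.1  1. ]
44.52802528578052 5.581393763422966 [ 1.3 -7.1  1.3]
44.839985452739484 5.581421926617622 [ 1.9 -7.1  2.1]
```

servo_tool(
  deltas=[
    [[0,0.6,0],[0,0,0]],
    [[0,0.6,0],[0,0,0]],
    [[0,0.6,0],[0,0,0]],
    [[0,0.6,0],[0,0,0]],
  ],
  grip=0.005,
)

```text
t: 14.82
ee_pos: [513.9, 106.7, 30.5]
orientation: [2.146, 2.291, 0.003]
ft_force: [1.1, -6.8, 2.2]
width: 43.9
grasp_force: 5.7
```

```bash
cat > edge.py <<'E'
from prof import *
xs=np.arange(-56,56.01,.1)
def tips(f,y0,y1):
    g=ortho(f,'top',(518.2,30.2),.065,53,xs,np.arange(y0,y1,.5)).astype(float).mean(0)
    b=g[:,0];out=[]
    for sgn in(-1,1):
        bb=b if sgn>0 else b[::-1]
        w=(xs>29.5)&(xs<47);x=xs[w];v=bb[w];i=v.argmax();base=np.percentile(v[i:],40);h=(base+v[i])/2
        j=i+np.argmax(v[i:]<h);out.append(sgn*x[j])
        l=v[:i+1];k=i-np.argmax(l[::-1]<h) if (l<h).any() else 0;out.append(sgn*x[k])
    return np.round(out,1)
for y0,y1 in((2,10),(4,10),(2,6)):
    print('open',tips(np.load('top1.npz')['f'],y0,y1),'now',tips(np.load('tips.npz')['t'],y0,y1))
E
python3 tips.py; python3 edge.py;  python3 -c "
from h import *
W=[]
for i in range(8): get_image('top');o=ctrl.get_obs();W.append([o['width'],*o['ft_force'],o['grasp_force']])
print(np.mean(W,0).round(2))"
```

```text
t 14.82 pos [513.9 106.7  30.5] w 43.9 F [ 1.1 -6.8  2.2] shift [ 0.6 -0.3 -0.5] turn [0.003 0.    0.   ]
[-1.12 -0.26 -0.07] 5.711169540882111
open [-44.9 -41.9  45.1  42.4] now [-33.1 -29.5  33.3  29.5]
open [-44.9 -41.9  45.1  42.5] now [-33.1 -29.5  33.4  29.5]
open [-44.9 -41.9  45.1  42.4] now [-33.1 -29.5  33.2  29.5]
[43.88  1.09 -6.88  2.21  5.71]
```

```bash
sed -i 's/(xs<47)/(xs<51)/;s/np.percentile(v\[i:\],40)/np.percentile(v[i:i+100],15)/;s/xs>29.5/xs>28.5/' edge.py; python3 edge.py; python3 prof.py | sed -n '/now/,$p'
```

```text
open [-45.2 -41.4  46.1  41.2] now [-33.1 -29.4  33.3  29.1]
open [-45.2 -41.4  46.2  41.2] now [-33.1 -29.5  33.4  29.3]
open [-45.3 -41.3  46.   41.2] now [-33.2 -29.3  33.3  28.5]
now
near ['-50:65/118', '-49:64/116', '-48:60/107', '-47:55/94', '-46:50/82', '-45:48/77', '-44:47/76', '-43:46/75', '-42:46/76', '-41:46/76', '-40:45/76', '-39:45/76', '-38:44/78', '-37:42/79', '-36:44/74', '-35:46/66', '-34:56/51', '-33:81/30', '-32:106/11', '-31:111/3', '-30:92/2', '-29:66/3', '-28:50/4', '-27:44/5', '-26:37/4', '-25:29/4', '-24:34/3']
far ['24:103/2', '25:104/1', '26:101/1', '27:92/3', '28:80/6', '29:77/5', '30:93/1', '31:110/5', '32:107/5', '33:86/23', '34:62/44', '35:50/60', '36:46/69', '37:44/76', '38:46/77', '39:49/75', '40:48/75', '41:46/76', '42:45/77', '43:44/80', '44:45/83', '45:44/86', '46:44/86', '47:45/88', '48:46/87', '49:49/88', '50:51/92']
```

servo_tool(
  deltas=[
    [[0,0,0],[0,0,0]],
    [[0,0,0],[0,0,0]],
    [[0,0,0],[0,0,0]],
    [[0,0,0],[0,0,0]],
    [[0,0,0],[0,0,0]],
  ],
  grip=0.002,
)

```text
t: 15.73
ee_pos: [513.9, 106.8, 30.5]
orientation: [2.146, 2.291, 0.003]
ft_force: [1.3, -7.1, 2.4]
width: 44.1
grasp_force: 5.6
```

servo_tool(
  deltas=[
    [[0,0,0],[0,0,0]],
    [[0,0,0],[0,0,0]],
    [[0,0,0],[0,0,0]],
    [[0,0,0],[0,0,0]],
    [[0,0,0],[0,0,0]],
  ],
)

```text
t: 16.15
ee_pos: [513.8, 106.8, 30.5]
orientation: [2.146, 2.291, 0.003]
ft_force: [1.3, -7.3, 2.8]
width: 44.0
grasp_force: 5.6
```

```bash
python3 tips.py pics/g.png; python3 edge.py
```

```text
t 16.15 pos [513.8 106.8  30.5] w 44.0 F [ 1.3 -7.3  2.8] shift [ 0.5 -0.3 -0.5] turn [0.003 0.    0.   ]
[-1.08 -0.26 -0.11] 5.626367479562759
open [-45.2 -41.4  46.1  41.2] now [-33.3 -29.5  33.4  29.6]
open [-45.2 -41.4  46.2  41.2] now [-33.3 -29.5  33.5  29.8]
open [-45.3 -41.3  46.   41.2] now [-33.2 -29.4  33.4  28.5]
```

View pics/g.png

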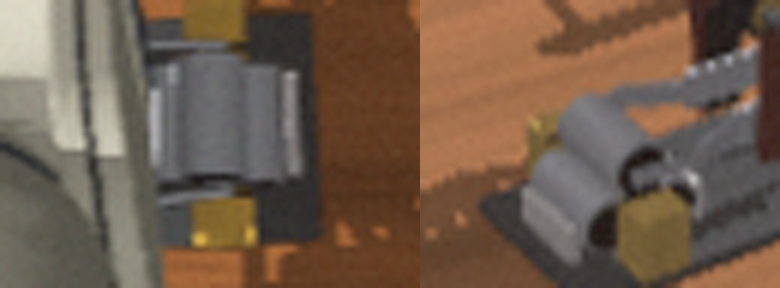

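The left half shows both tips at the tube ends, near (228,45) and (225,195), over the post lines. The tube still lies in the saddle, and the gap measures about 62 mm. Next I hold for over 2 s.

servo_tool(
  deltas=[
    [[0,0,0],[0,0,0]],
    [[0,0,0],[0,0,0]],
    [[0,0,0],[0,0,0]],
    [[0,0,0],[0,0,0]],
    [[0,0,0],[0,0,0]],
  ],
)

```text
t: 16.67
ee_pos: [513.9, 106.7, 30.5]
orientation: [2.146, 2.291, 0.003]
ft_force: [0.9, -7.7, 2.3]
width: 43.7
grasp_force: 5.6
```

servo_tool(
  deltas=[
    [[0,0,0],[0,0,0]],
    [[0,0,0],[0,0,0]],
    [[0,0,0],[0,0,0]],
    [[0,0,0],[0,0,0]],
    [[0,0,0],[0,0,0]],
  ],
)

```text
t: 17.08
ee_pos: [513.9, 106.7, 30.5]
orientation: [2.146, 2.291, 0.003]
ft_force: [0.2, -6.4, 1.6]
width: 44.0
grasp_force: 5.6
```

servo_tool(
  deltas=[
    [[0,0,0],[0,0,0]],
    [[0,0,0],[0,0,0]],
    [[0,0,0],[0,0,0]],
    [[0,0,0],[0,0,0]],
    [[0,0,0],[0,0,0]],
  ],
)

```text
t: 17.5
ee_pos: [513.9, 106.8, 30.5]
orientation: [2.146, 2.291, 0.003]
ft_force: [1.8, -6.7, 2.2]
width: 44.0
grasp_force: 5.6
```

servo_tool(
  deltas=[
    [[0,0,0],[0,0,0]],
    [[0,0,0],[0,0,0]],
    [[0,0,0],[0,0,0]],
    [[0,0,0],[0,0,0]],
    [[0,0,0],[0,0,0]],
  ],
)

```text
t: 17.92
ee_pos: [513.9, 106.7, 30.5]
orientation: [2.146, 2.291, 0.003]
ft_force: [1.7, -6.2, 2.0]
width: 44.1
grasp_force: 5.6
```

servo_tool(
  deltas=[
    [[0,0,0],[0,0,0]],
    [[0,0,0],[0,0,0]],
    [[0,0,0],[0,0,0]],
    [[0,0,0],[0,0,0]],
    [[0,0,0],[0,0,0]],
  ],
)

```text
t: 18.33
ee_pos: [513.9, 106.8, 30.5]
orientation: [2.146, 2.291, 0.003]
ft_force: [0.8, -6.0, 1.3]
width: 44.2
grasp_force: 5.6
```

servo_tool(
  deltas=[
    [[0,0,0],[0,0,0]],
    [[0,0,0],[0,0,0]],
    [[0,0,0],[0,0,0]],
    [[0,0,0],[0,0,0]],
    [[0,0,0],[0,0,0]],
  ],
)

```text
t: 18.75
ee_pos: [513.9, 106.7, 30.5]
orientation: [2.146, 2.291, 0.003]
ft_force: [0.7, -6.3, 2.5]
width: 43.9
grasp_force: 5.6
```

```bash
python3 tips.py; python3 edge.py; python3 -c "
from h import *
print(close_job())"
```

```text
t 18.75 pos [513.9 106.7  30.5] w 43.9 F [ 0.7 -6.3  2.5] shift [ 0.6 -0.3 -0.5] turn [0.003 0.    0.   ]
[-1.17 -0.24 -0.07] 5.626434087753296
open [-45.2 -41.4  46.1  41.2] now [-33.3 -29.6  33.4  29.6]
open [-45.2 -41.4  46.2  41.2] now [-33.3 -29.6  33.5  29.8]
open [-45.3 -41.3  46.   41.2] now [-33.3 -29.5  33.3  29.1]
the job is handed in; nothing more can be done
None
```

I laid the long tube in the saddle, centred to within about 1 mm, and held the tweezer tips within about 0.5 mm of the engraved lines, both by camera measurement, for about 3 s. I handed the job in at about 19 s with the grip still on; no verdict came back.

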